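Release a lantern's locking key and park it in the key rest

TASK

Take the yellow locking key out of the blue lantern: its cross-foot is caught under a hidden slotted guard, so turn the key anticlockwise (seen from above), feeling with a light upward pull for the angle at which it comes free, and draw it straight out. Then park it upright in the green key rest, its foot down in the slot and its skirt fully down on the block, and let go. Leave the other things on the bench where they are.

Things in the scene. Friction and masses are not known exactly. Their poses are not given: they have to be found in the camera images.
- key_handle (a point): Yellow locking key, loose, 80 to 170 g; this point: centre of its upright bar handle, 44 mm long (x), 12 mm thick (y), from 17 mm below to 17 mm above the point. Below is a round skirt 50 mm across, from 17 to 21 mm below the point (keep fingertips above it). At the start the skirt rests on the cover, the key on the lantern's axis. z is up when upright.
- key_foot (a point): Centre of the key's hidden steel cross-foot, 47 mm below the handle's centre: 34 mm long (x, parallel with the handle), 8 mm wide (y), 6 mm high, on a round 7 mm stem. At the start it is under the guard, and clear of the guard once the key is raised 20 mm, of the whole lantern at 30 mm.
- lantern: Blue lantern shell on a dark steel jig plate 156 mm across. Fixed. Origin on its axis at table height. 140 mm across at the bottom, 120 mm at the top, 92 mm tall. Inside, 12 to 18 mm below the cover's top, is a fixed guard plate with one straight slot 38 x 12 mm on the axis. The slot's direction is hidden, does not follow this body's axes and differs every time.
- lantern_cover (a point): Centre of the top of the lantern's black cover, 92 mm above the table; round opening of 44 mm. The key must be turned anticlockwise from its start by 0.4 to 1.5 rad until its foot lies along the hidden slot (about 0.1 rad either way passes). At any other angle the key lifts only 5 mm before the foot meets the guard, a hard stop. No spring.
- rest: Green plastic key rest, a fixed block 90 (x) x 64 (y) x 45 mm tall, origin at the centre of its underside. A slot 40 mm long (x) x 14 mm wide (y), its mouth chamfered 2 mm, goes straight down through its middle. A parked key has its handle along the slot, either way round, and its skirt flat on the block's top.
- screwjar_mid (a point): Bystander, to be left alone: small clear screw jar with a steel lid, 34 mm across, 50 mm tall, between the two work places. Point near its middle.
- board_mid (a point): Bystander, to be left alone: small green circuit board with components, 75 x 55 mm, up to 20 mm tall, far side of the bench. Point near its middle.
- battery_mid (a point): Bystander, to be left alone: upright grey battery block, 70 x 48 x 100 mm tall, far side. Point near its middle.
- lens_mid (a point): Bystander, to be left alone: clear plastic lens bowl, 100 mm across, 55 mm tall, far side. Point near its middle.
- screwdriver_mid (a point): Bystander, to be left alone: red-handled screwdriver lying on the left of the work places. Point near its middle.
- flux_mid (a point): Bystander, to be left alone: white bottle with a red cap, 60 mm across, 150 mm tall, at the left. Point near its middle.
- spare_mid (a point): Bystander, to be left alone: empty blue lantern shell, 140 mm across, 80 mm tall, with an open round hole and no key, at the right. Point near its middle.
Not all that is in view belongs to the job. Of the things that look like the part that bears key_handle, the larger one is meant.

How it is judged (in metres and radians):
On the way:
1. the key is drawn clear of the lantern (its skirt more than 30 mm above the lantern's top cover) (z of key_handle in the frame of lantern above 0.143 m), for 0.05 s.
At the end, for the whole second after the job is handed in: The key stands in the rest's slot: handle centre within 8 mm of the rest's axis (sideways), skirt down on the block within 3 mm, upright within 0.1 rad, handle along the slot within 0.3 rad, and let go (horizontal distance between key_handle and rest below 0.008 m and z of key_handle in the frame of rest between 0.062 and 0.069 m and angle between key_handle's own z axis and vertical below 0.1 rad and angle between the x axis of key_handle and the x axis of rest, either way round below 0.3 rad); the robot touches nothing.
It fails at once if one of the bystanders (jar, board, battery, lens, screwdriver, bottle, spare shell) is moved more than 30 mm (distance of any of screwjar_mid, board_mid, battery_mid, lens_mid, screwdriver_mid, flux_mid, spare_mid from where it was at the start of the episode above 0.03 m).
It also fails if it takes over 64 s, if anything falls off the work surface, if the arm or the gripper's body presses on something with over 40 N, if the wrist force passes 120 N, or if a joint passes its speed limit or range.

ROBOT

A 6-joint arm with a two-finger parallel gripper is mounted at the origin on the work surface. World frame = base frame: x ahead of the robot, y to its left, z up, the work surface at z = 0. Lengths are in mm, angles in rad, forces in N, time in s.
With the tool pointing down it reaches from about 300 to 750 mm from the base axis. Payload 8.5 kg.
Tool frame: the origin (TCP) lies on the mounting face of the last link; the fingertips stand 166 mm ahead of it and the grasp point (between the pads) lies 147 mm ahead of it; z points along the fingers, x is the direction in which the jaws open and shut, and the axes are right-handed (so a half turn about z gives the same grasp; the last joint's range is limited). The gripper opens to 88 mm and grips with 3 to 60 N. Pads are 18 mm wide; open, the fingers measure 123 mm over their backs; the gripper's body (75 mm by 187 mm) begins 45 mm behind the grasp point.
Start: joints at [-1.56, 0.381, 1.297, -0, 1.464, -0.215], TCP at [123.133, -536.022, 404.748] pointing down, gripper open.
Joint ranges: [-3.11, 3.11], [-0.89, 2.33], [0.22, 2.48], [-1.42, 4.56], [0.17, 2.85], [-2.88, 2.88]. Speed limits (rad/s): [2.39, 2.39, 3.14, 3.14, 3.14, 3.14].

INTERFACE

Orientations are given as a 3x3 rotation matrix whose columns are the frame's x, y, z axes.
In Python, from cell import manip gives the robot as it stands.
- The arm moves only by the tool arm_command, never from a script. Its argument "commands" is one flat list of numbers, 7 for each row, row after row: the turn, a rotation vector about the world's x, y, z in rad, then the shift along the world's x, y, z in cm, then the closure, from 0 (fully open) to 1 (shut). In form: [ax, ay, az, x, y, z, grip, ax, ay, az, x, y, z, grip, ...]. A call has 1 to 8 rows; each row is the pose to reach, as a shift and turn from the pose commanded when the call began; what a row does not reach only later rows make up. A row lasts 1/12 s, in which the tool goes at most 41.7 mm and 7.16 degrees, less where a joint would pass 70% of its speed; a pose out of reach is approached as far as the arm can. A call with a gripper value outside its range is refused whole. The fingers move at their own pace and stop on an object; the grip force is fixed at half the most. Time passes only in rows, so rows that repeat a pose let the fingers close. It gives the time, the measured TCP pose, the force and the opening at its end, in the units of the state.
- manip.read_state(): the state, without advancing time (a new reading comes with each control period).
- manip.snapshot(name): name is "side" or "top" or "wrist"; returns (picture, depth): 384x512x3 uint8, red, green, blue; 384x512 float32, mm along the optical axis (not along the pixel's ray), 0 where there is no reading.
- manip.camera_model(name): a dict with "fx", "fy", "cx", "cy" (pixels), "k1" (the pictures are not rectified: a ray, as slopes to the right and down, at radius r is drawn at 1 + k1 r^2 times it, then the intrinsics apply), "cam_to_world" (4x4, takes a point from camera to world coordinates). Camera axes: x right, y down, z forward; pixel columns grow to the right and rows downward; lengths in mm; the calibration is good to about 2 mm. A picture is of the moment at which its call begins: read the wrist's pose just before it. camera_model takes no time and is no camera call; for the wrist camera it gives the pose at the moment of the call.
- manip.sign_off(): hands the job in, once; it reports no verdict.
The state is a dict: "t": time; "qpos": joint angles; "qvel": joint speeds; "tau": joint torques, N m; "ee_pos": TCP position; "orientation": TCP orientation; "wrist_force": force on the tool from outside, world axes, zero at the start; "wrist_torque": the same for the moment, N m; "grip_width": finger opening in mm.
Only numpy, scipy, OpenCV 4.12 (cv2) and the standard library are available. Lean on these libraries where they do the work, as an engineer would, in place of code of your own. Each camera call takes 0.05 s, during which the arm holds its last target.

## Working session

There is one attempt and no reset: what is moved stays moved. The work goes in short steps, Python scripts to look and compute and a tool call to move; the robot and the scene stay as the last step left them, time stands still between calls to the robot, and variables do not carry over. Pictures are saved under pics/ and viewed, and the job is handed in when it is done.

Besides the shell and the picture viewer there is one more tool, called after "Emit:" by a JSON object that holds its "api" and its "payload". arm_command: Moves the arm, as the interface text tells. Its arguments: {"type":"object","properties":{"commands":{"type":"array"}},"required":["commands"]}

```bash
mkdir -p pics
cat > h.py <<'E'
from cell import manip
import numpy as np, cv2
def snap(n,tag):
    m=manip.camera_model(n); p,d=manip.snapshot(n)
    np.savez(f'pics/{tag}.npz',p=p,d=d,T=m['cam_to_world'],K=[m[k] for k in('fx','fy','cx','cy','k1')])
    cv2.imwrite(f'pics/{tag}.png',p[:,:,::-1])
def cloud(tag):
    z=np.load(f'pics/{tag}.npz');fx,fy,cx,cy,k1=z['K'];d=z['d']
    h,w=d.shape;u,v=np.meshgrid(np.arange(w),np.arange(h))
    D=np.array([k1,0,0,0,0.]);K=np.array([[fx,0,cx],[0,fy,cy],[0,0,1]])
    # model: distorted = s*(1+k1 r^2)
    q=cv2.undistortPointsIter(np.stack([u.ravel(),v.ravel()],1).astype(float)[:,None],K,D,None,None,(3,40,1e-9)).reshape(h,w,2)
    X=np.dstack([q[...,0]*d,q[...,1]*d,d]); T=z['T']
    return z['p'],X@T[:3,:3].T+T[:3,3],d>0
E
python3 - <<'E'
from h import *
s=manip.read_state();print(s['t'],s['ee_pos'],s['orientation'],s['grip_width'],s['wrist_force'])
for n in('side','top','wrist'): snap(n,n+'0')
a=[cv2.imread(f'pics/{n}0.png') for n in('side','top')]
E
```

```text
0.0 [ 123.16937338 -535.97860388  404.16670748] [[ 2.23952376e-01 -9.74600089e-01  8.27472228e-07]
 [-9.74599090e-01 -2.23952146e-01  1.43189248e-03]
 [-1.39533723e-03 -3.21482178e-04 -9.99998975e-01]] 87.93957492860032 [ 0.38135207 -0.46926814 -0.45211205]
```

```bash
ls; ls pics
```

```text
h.py
pics
side0.npz
side0.png
top0.npz
top0.png
wrist0.npz
wrist0.png
```

View pics/top0.png

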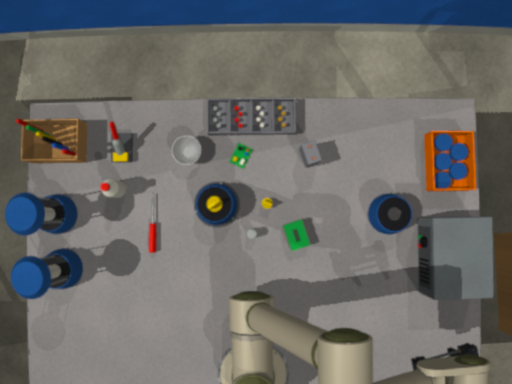

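View pics/side0.png

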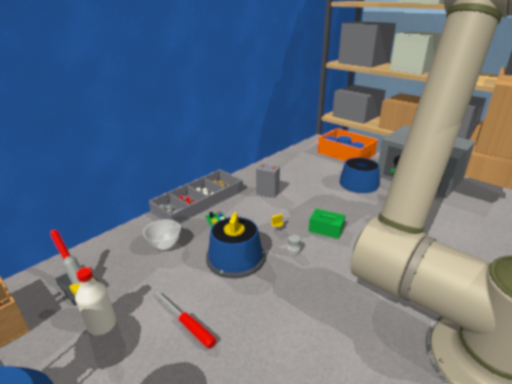

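View pics/wrist0.png

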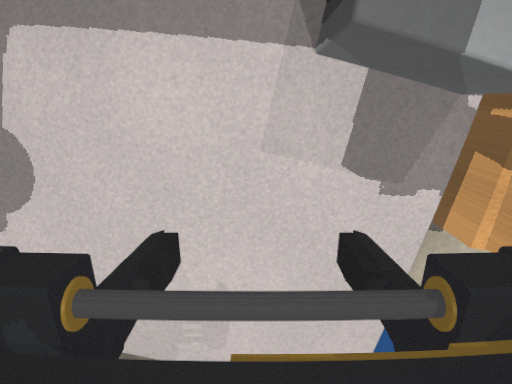

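Two yellow candidates show in the top picture: (215,204) on the blue lantern and a small one at (268,203) on the bench. The one on the lantern fits: it is larger and sits on the lantern's axis. The green rest is at (296,235) and the jar at (252,234). I'll confirm with a crop and measure.

Run:
```python
from h import *
p,X,ok=cloud('top0')
c=cv2.resize(p[170:265,185:325,::-1],None,fx=5.5,fy=5.5,interpolation=cv2.INTER_CUBIC);cv2.imwrite('pics/crop0.png',c)
hsv=cv2.cvtColor(p,cv2.COLOR_RGB2HSV)
yel=(hsv[...,0]>20)&(hsv[...,0]<34)&(hsv[...,1]>140)&(hsv[...,2]>90)
n,l,st,ce=cv2.connectedComponentsWithStats(yel.astype(np.uint8))
for i in range(1,n):
    if st[i,4]>20:
        q=X[(l==i)&ok]; print('yel',ce[i],st[i,4],np.median(q,0).round(1),q.min(0).round(1),q.max(0).round(1))
k=(l==l[204,215])
for lo,hi in((90,104),(115,140)):
    q=X[k&ok&(X[...,2]>lo)&(X[...,2]<hi)];print(lo,len(q),q.mean(0).round(1)); 
    r=cv2.minAreaRect(q[:,:2].astype(np.float32));print(r)
g=(hsv[...,0]>50)&(hsv[...,0]<80)&(hsv[...,1]>120)
n,l,st,ce=cv2.connectedComponentsWithStats(g.astype(np.uint8))
for i in range(1,n):
    if st[i,4]>100:
        q=X[(l==i)&ok&(X[...,2]>40)]; print('green',ce[i],st[i,4],np.median(q,0).round(1) if len(q) else '')
        if len(q)>50: print(cv2.minAreaRect(q[:,:2].astype(np.float32)))
# lantern cover
q=X[ok&(abs(X[...,2]-92)<5)&(np.hypot(X[...,0]-X[204,215,0],X[...,1]-X[204,215,1])<90)]
print('cover',len(q),q.min(0),q.max(0),cv2.minEnclosingCircle(q[:,:2].astype(np.float32)))
print('jar',X[234,252], 'px mm',X[234,253]-X[234,252])
```

```text
yel [ 38.75675676 134.08108108] 37 [808.7 686.5 150.1] [8.009e+02 6.776e+02 3.000e-01] [835.5 770.2 158.9]
yel [120.07575758 156.95454545] 132 [741.3 445.7  33.2] [727.6 421.5  14.1] [761.5 476.7  44.1]
yel [213.74178404 203.54460094] 213 [577.5 119.4  96.5] [554.7  96.5  83.7] [603.5 145.6 137.8]
yel [266.875      202.86458333] 96 [580.2 -53.2  26.8] [563.8 -70.2  -9. ] [598.5 -36.4  58.1]
90 135 [577.2 120.2  95.8]
((579.0374755859375, 121.00253295898438), (49.1177864074707, 48.58045959472656), 89.54258728027344)
115 56 [578.1 116.6 129.5]
((578.24267578125, 117.22113800048828), (12.01348876953125, 42.567893981933594), 34.40532302856445)
green [240.50226244 154.35294118] 221 
green [296.37322515 234.62271805] 493 [ 472.9 -150.6   45.7]
((473.62164306640625, -148.84361267089844), (87.64784240722656, 63.55644607543945), 18.2050838470459)
cover 870 [519.17173973  58.04787272  87.02430207] [635.83639723 175.22522601  96.99207887] ((577.54248046875, 117.39701843261719), 60.60117721557617)
jar [477.95938896  -2.07574574  50.16750369] px mm [ 0.11919891 -3.32514061  3.30493429]
```

View pics/crop0.png

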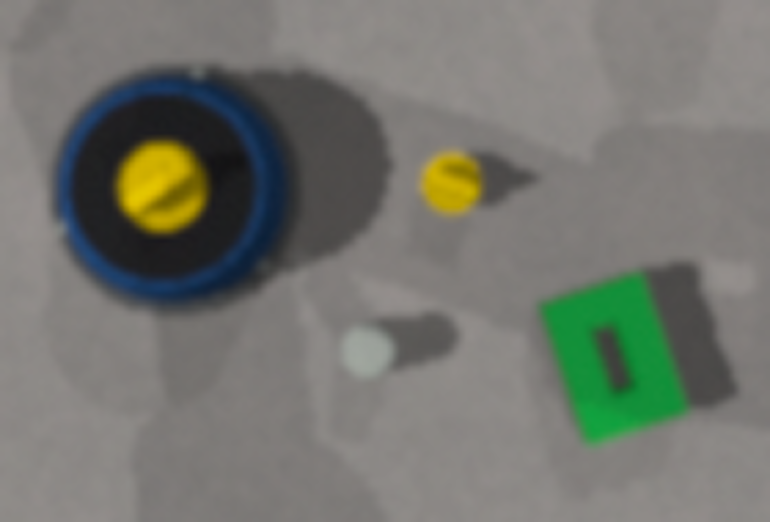

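The crop shows the large yellow key at (162,187) on the lantern's cover, so it is the right one. The small decoy is at (452,183), and the rest's slot at (613,360). Handle direction is about -56°, rest x about 18°. I'm moving to hover over the key.

Emit:
{"api": "arm_command", "payload": {"commands": [0, 0, 0.088, 2.07, 2.97, 0, 0, 0, 0, 0.176, 4.14, 5.94, 0, 0, 0, 0, 0.264, 6.21, 8.91, 0, 0, 0, 0, 0.352, 8.28, 11.88, 0, 0, 0, 0, 0.44, 10.35, 14.85, 0, 0, 0, 0, 0.528, 12.42, 17.82, 0, 0, 0, 0, 0.616, 14.49, 20.79, 0, 0, 0, 0, 0.704, 16.56, 23.76, 0, 0]}}

```text
t: 0.82
ee_pos: [289.3, -296.8, 404.7]
orientation: [[0.804, -0.595, -0.0], [-0.595, -0.804, 0.0], [-0.0, -0.0, -1.0]]
wrist_force: [0.5, -1.0, -0.4]
grip_width: 88.3
```

Emit:
{"api": "arm_command", "payload": {"commands": [0, 0, 0.088, 2.07, 2.97, 0, 0, 0, 0, 0.176, 4.14, 5.94, 0, 0, 0, 0, 0.264, 6.21, 8.91, 0, 0, 0, 0, 0.352, 8.28, 11.88, 0, 0, 0, 0, 0.44, 10.35, 14.85, 0, 0, 0, 0, 0.528, 12.42, 17.82, 0, 0, 0, 0, 0.616, 14.49, 20.79, 0, 0, 0, 0, 0.704, 16.56, 23.76, 0, 0]}}

```text
t: 1.48
ee_pos: [455.0, -59.0, 404.7]
orientation: [[0.998, 0.067, -0.0], [0.067, -0.998, 0.0], [-0.0, -0.0, -1.0]]
wrist_force: [0.3, -0.4, -1.1]
grip_width: 88.0
```

Emit:
{"api": "arm_command", "payload": {"commands": [0, 0, 0.088, 2.07, 2.97, 0, 0, 0, 0, 0.176, 4.14, 5.94, 0, 0, 0, 0, 0.264, 6.21, 8.91, 0, 0, 0, 0, 0.352, 8.28, 11.88, 0, 0, 0, 0, 0.44, 10.35, 14.85, 0, 0, 0, 0, 0.528, 12.4, 17.82, 0, 0, 0, 0, 0.528, 12.4, 17.82, 0, 0, 0, 0, 0.528, 12.4, 17.82, 0, 0]}}

```text
t: 2.15
ee_pos: [578.7, 118.6, 403.8]
orientation: [[0.829, 0.559, -0.001], [0.559, -0.829, -0.0], [-0.001, -0.001, -1.0]]
wrist_force: [0.3, 1.1, 0.4]
grip_width: 88.2
```

Run:
```python
from h import *
s=manip.read_state();print(s['t'],s['ee_pos'],s['orientation'],s['qpos'],s['wrist_force'])
snap('wrist','w1');snap('top','t1')
```

```text
2.15 [578.72930675 118.60385428 403.80842596] [[ 8.29272436e-01  5.58842773e-01 -1.40769754e-03]
 [ 5.58843164e-01 -8.29273356e-01 -1.34934724e-04]
 [-1.24277336e-03 -6.74784498e-04 -9.99999000e-01]] [ 1.92620530e-03  4.53847353e-01  1.18013510e+00 -1.32475681e-04
  1.50901816e+00 -5.91055768e-01] [0.30246117 1.06421885 0.4361498 ]
```

View pics/w1.png

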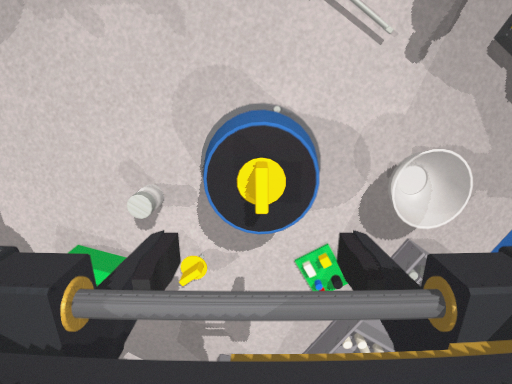

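The wrist view shows the key at (262,185), with its bar nearly vertical in the picture, that is, across the jaws. The decoy is at (193,269). I'll measure from this view.

```bash
cat >> h.py <<'E'
def key(tag,roi=None,zt=None):
    p,X,ok=cloud(tag);hsv=cv2.cvtColor(p,cv2.COLOR_RGB2HSV)
    yel=(hsv[...,0]>20)&(hsv[...,0]<34)&(hsv[...,1]>140)&(hsv[...,2]>60)
    return p,X,ok,yel
E
python3 - <<'E'
from h import *
for tag,(v,u) in(('w1',(185,262)),('t1',None or (0,0))):
    p,X,ok,yel=key(tag)
    if tag=='t1': continue
    n,l,st,ce=cv2.connectedComponentsWithStats(yel.astype(np.uint8))
    k=(l==l[v,u])&ok
    z=X[...,2]
    print(np.histogram(z[k],bins=np.arange(84,140,4)))
    q=X[k&(z>124)];print('bar top',len(q),q.mean(0),cv2.minAreaRect(q[:,:2].astype(np.float32)))
    q=X[k&(z>92)&(z<101)];print('skirt',len(q),q.mean(0),cv2.minEnclosingCircle(q[:,:2].astype(np.float32)))
    q=X[ok&(abs(z-92)<5)&(np.hypot(X[...,0]-578,X[...,1]-118)<75)];print('cover',len(q),np.median(q[:,2]),cv2.minEnclosingCircle(q[:,:2].astype(np.float32)))
    b=ok&(np.hypot(X[...,0]-578,X[...,1]-118)<75)&(z>80)&(~yel)
    q=X[b];print(cv2.minEnclosingCircle(q[:,:2].astype(np.float32)))
E
```

```text
(array([   0,    9,  248, 1061,   10,    9,   12,   10,   11,    8,   12,
        602,    9]), array([ 84,  88,  92,  96, 100, 104, 108, 112, 116, 120, 124, 128, 132,
       136]))
bar top 623 [579.84658718 121.00093371 130.38420881] ((580.2842407226562, 119.90847778320312), (11.763697624206543, 43.67761993408203), 34.40033721923828)
skirt 1315 [579.1800878  120.14618327  96.57602134] ((582.6137084960938, 114.45342254638672), 30.49034881591797)
cover 9234 92.80057708606302 ((580.35498046875, 120.0270004272461), 60.592193603515625)
((572.0001831054688, 126.88733673095703), 70.88995361328125)
```

Emit:
{"api": "arm_command", "payload": {"commands": [0, 0, 0.005, 0.07, 0.1, -3, 0, 0, 0, 0.005, 0.07, 0.1, -6, 0, 0, 0, 0.005, 0.07, 0.1, -8.5, 0, 0, 0, 0.005, 0.07, 0.1, -10, 0, 0, 0, 0.005, 0.07, 0.1, -10, 0, 0, 0, 0.005, 0.07, 0.1, -10, 0, 0, 0, 0.005, 0.07, 0.1, -10, 0]}}

```text
t: 2.83
ee_pos: [579.1, 117.7, 306.3]
orientation: [[0.828, 0.56, 0.002], [0.56, -0.828, -0.0], [0.002, 0.001, -1.0]]
wrist_force: [0.6, 0.3, 0.4]
grip_width: 87.7
```

Run:
```python
from h import *
s=manip.read_state();print(s['t'],s['ee_pos'],s['orientation'][0],s['qpos'],s['wrist_force'])
snap('wrist','w2');print(manip.read_state()['ee_pos'])
p,X,ok,yel=key('w2');z=X[...,2];k=yel&ok&(np.hypot(X[...,0]-578,X[...,1]-118)<40)
q=X[k&(z>124)];print('bar top',len(q),q.mean(0),cv2.minAreaRect(q[:,:2].astype(np.float32)))
```

```text
2.8333 [579.11082308 117.72747031 306.33357154] [0.82827042 0.5603237  0.00233618] [ 4.01464568e-04  5.35337581e-01  1.33408856e+00 -6.26645469e-05
  1.26983035e+00 -5.94358508e-01] [0.60758073 0.29540736 0.42812458]
[579.13235734 117.90037689 306.44660576]
bar top 1867 [579.51829404 126.02291794 155.48602581] ((583.5029296875, 122.82162475585938), (61.53785705566406, 44.204185485839844), 40.911460876464844)
```

View pics/w2.png

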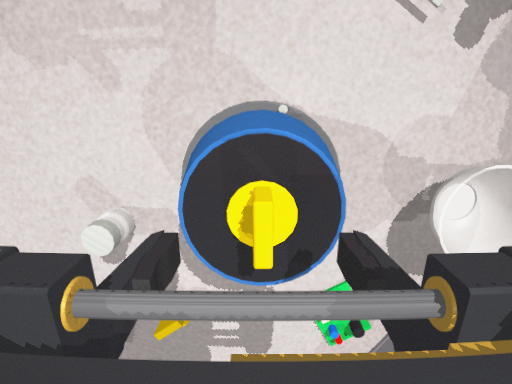

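The bar is at (263,235), between the fingers, which are at columns 170 and 350. I'll recompute its centre without the stray depth points.

Run:
```python
from h import *
p,X,ok,yel=key('w2');z=X[...,2];k=yel&ok&(np.hypot(X[...,0]-578,X[...,1]-118)<40)
q=X[k&(z>126)&(z<134)];print(len(q),q.mean(0),cv2.minAreaRect(q[:,:2].astype(np.float32)))
q=X[(~yel)&ok&(abs(z-92)<4)&(np.hypot(X[...,0]-578,X[...,1]-118)<75)];print(np.median(q[:,2]),cv2.minEnclosingCircle(q[:,:2].astype(np.float32)))
```

```text
1384 [579.47964031 121.34872984 130.51545029] ((580.4130249023438, 120.17781066894531), (11.641218185424805, 43.91008758544922), 33.910499572753906)
92.74704109548661 ((580.4708862304688, 120.03642272949219), 60.58839797973633)
```

Emit:
{"api": "arm_command", "payload": {"commands": [0, 0, 0, 0.05, 0.1, -2, 0, 0, 0, 0, 0.05, 0.1, -3.5, 0, 0, 0, 0, 0.05, 0.1, -4, 0, 0, 0, 0, 0.05, 0.1, -4, 0, 0, 0, 0, 0.05, 0.1, -4, 0, 0, 0, 0, 0.05, 0.1, -4, 0]}}

```text
t: 3.38
ee_pos: [579.8, 119.3, 266.1]
orientation: [[0.828, 0.561, 0.002], [0.561, -0.828, -0.0], [0.002, 0.001, -1.0]]
wrist_force: [0.2, -0.4, 0.2]
grip_width: 88.3
```

Emit:
{"api": "arm_command", "payload": {"commands": [0, 0, 0, 0, 0, 0, 0.5, 0, 0, 0, 0, 0, 0, 0.8, 0, 0, 0, 0, 0, 0, 1, 0, 0, 0, 0, 0, 0, 1, 0, 0, 0, 0, 0, 0, 1, 0, 0, 0, 0, 0, 0, 1, 0, 0, 0, 0, 0, 0, 1, 0, 0, 0, 0, 0, 0, 1]}}

```text
t: 4.05
ee_pos: [579.5, 119.4, 264.7]
orientation: [[0.828, 0.561, -0.0], [0.561, -0.828, -0.0], [-0.0, -0.0, -1.0]]
wrist_force: [0.6, -0.1, 0.4]
grip_width: 37.0
```

Emit:
{"api": "arm_command", "payload": {"commands": [0, 0, 0, 0, 0, 0.05, 1, 0, 0, 0, 0, 0, 0.05, 1, 0, 0, 0, 0, 0, 0.05, 1, 0, 0, 0, 0, 0, 0.05, 1, 0, 0, 0, 0, 0, 0.05, 1, 0, 0, 0, 0, 0, 0.05, 1, 0, 0, 0, 0, 0, 0.05, 1, 0, 0, 0, 0, 0, 0.05, 1]}}

```text
t: 4.72
ee_pos: [579.6, 119.4, 265.3]
orientation: [[0.828, 0.561, 0.0], [0.561, -0.828, 0.0], [0.0, 0.0, -1.0]]
wrist_force: [1.1, 0.6, -0.1]
grip_width: 11.5
```

Run:
```python
from h import *
s=manip.read_state();print(s['t'],s['ee_pos'],s['orientation'][0],s['wrist_force'],s['wrist_torque'],s['grip_width'])
snap('side','s2')
im=cv2.imread('pics/s2.png');cv2.imwrite('pics/s2c.png',cv2.resize(im[130:290,160:370],None,fx=3.5,fy=3.5,interpolation=cv2.INTER_CUBIC))
```

```text
4.7167 [579.56653872 119.38189031 265.28583507] [8.27603700e-01 5.61312814e-01 2.01355846e-04] [ 1.09422998  0.62952842 -0.07486371] [ 0.04311489 -0.2310304  -0.01848102] 11.5396115417897
```

View pics/s2c.png

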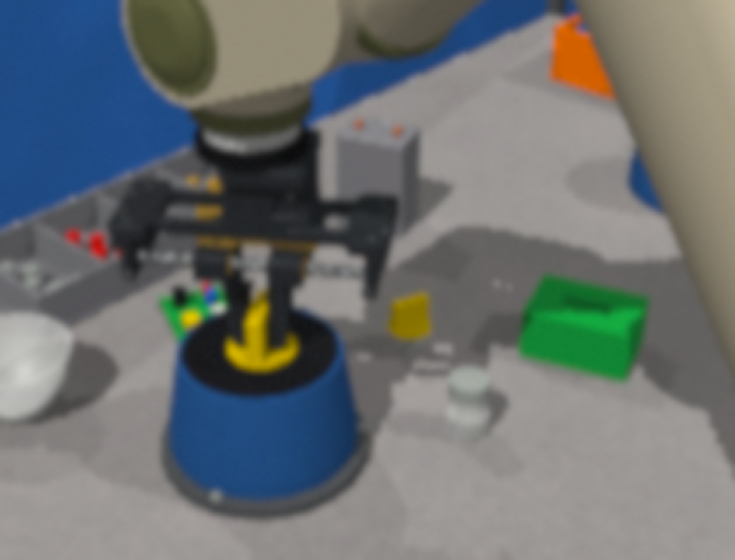

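The fingers are holding the bar (11.5 mm) with wrist force near zero. Next is a calibration pull at the start angle, where the stop is known to be at 5 mm.

Emit:
{"api": "arm_command", "payload": {"commands": [0, 0, 0, 0, 0, 0.3, 1, 0, 0, 0, 0, 0, 0.3, 1, 0, 0, 0, 0, 0, 0.3, 1]}}

```text
t: 5.02
ee_pos: [579.5, 119.4, 268.3]
orientation: [[0.828, 0.561, -0.0], [0.561, -0.828, -0.0], [-0.0, 0.0, -1.0]]
wrist_force: [0.2, -0.2, -0.3]
grip_width: 11.3
```

Emit:
{"api": "arm_command", "payload": {"commands": [0, 0, 0, 0, 0, 0.4, 1, 0, 0, 0, 0, 0, 0.4, 1, 0, 0, 0, 0, 0, 0.4, 1]}}

```text
t: 5.27
ee_pos: [579.3, 119.3, 270.7]
orientation: [[0.828, 0.561, -0.003], [0.561, -0.828, -0.0], [-0.003, -0.002, -1.0]]
wrist_force: [1.7, -0.1, -18.0]
grip_width: 11.4
```

The stop reads clearly: -18 N at 5 mm. Now I'll lower, turn 0.42, and pull again.

Emit:
{"api": "arm_command", "payload": {"commands": [0, 0, 0, 0, 0, -0.4, 1, 0, 0, 0.11, 0, 0, -0.4, 1, 0, 0, 0.22, 0, 0, -0.4, 1, 0, 0, 0.33, 0, 0, -0.4, 1, 0, 0, 0.42, 0, 0, -0.4, 1, 0, 0, 0.42, 0, 0, -0.4, 1, 0, 0, 0.42, 0, 0, 0, 1, 0, 0, 0.42, 0, 0, 0, 1]}}

```text
t: 5.93
ee_pos: [579.6, 119.4, 270.9]
orientation: [[0.53, 0.848, -0.001], [0.848, -0.53, 0.0], [-0.0, -0.001, -1.0]]
wrist_force: [4.4, 0.2, -15.6]
grip_width: 11.8
```

Emit:
{"api": "arm_command", "payload": {"commands": [0, 0, 0, 0, 0, -0.4, 1, 0, 0, 0.07, 0, 0, -0.4, 1, 0, 0, 0.13, 0, 0, -0.4, 1, 0, 0, 0.13, 0, 0, -0.4, 1, 0, 0, 0.13, 0, 0, 0, 1, 0, 0, 0.13, 0, 0, 0, 1]}}

```text
t: 6.43
ee_pos: [579.5, 119.4, 271.3]
orientation: [[0.415, 0.91, -0.001], [0.91, -0.415, 0.0], [-0.0, -0.001, -1.0]]
wrist_force: [2.9, 0.7, -13.4]
grip_width: 11.4
```

Emit:
{"api": "arm_command", "payload": {"commands": [0, 0, 0, 0, 0, -0.4, 1, 0, 0, 0.07, 0, 0, -0.4, 1, 0, 0, 0.13, 0, 0, -0.4, 1, 0, 0, 0.13, 0, 0, -0.4, 1, 0, 0, 0.13, 0, 0, 0, 1, 0, 0, 0.13, 0, 0, 0, 1]}}

```text
t: 6.93
ee_pos: [579.5, 119.3, 271.6]
orientation: [[0.293, 0.956, -0.001], [0.956, -0.293, 0.0], [-0.0, -0.001, -1.0]]
wrist_force: [1.9, -0.2, -11.5]
grip_width: 12.1
```

Emit:
{"api": "arm_command", "payload": {"commands": [0, 0, 0, 0, 0, -0.4, 1, 0, 0, 0.07, 0, 0, -0.4, 1, 0, 0, 0.13, 0, 0, -0.4, 1, 0, 0, 0.13, 0, 0, -0.4, 1, 0, 0, 0.13, 0, 0, 0, 1, 0, 0, 0.13, 0, 0, 0, 1]}}

```text
t: 7.43
ee_pos: [579.5, 119.4, 271.8]
orientation: [[0.166, 0.986, -0.001], [0.986, -0.166, 0.0], [-0.0, -0.001, -1.0]]
wrist_force: [0.8, 0.5, -9.4]
grip_width: 11.7
```

Emit:
{"api": "arm_command", "payload": {"commands": [0, 0, 0, 0, 0, -0.4, 1, 0, 0, 0.07, 0, 0, -0.4, 1, 0, 0, 0.13, 0, 0, -0.4, 1, 0, 0, 0.13, 0, 0, -0.4, 1, 0, 0, 0.13, 0, 0, 0.03, 1, 0, 0, 0.13, 0, 0, 0.03, 1]}}

```text
t: 7.93
ee_pos: [579.5, 119.4, 272.0]
orientation: [[0.037, 0.999, -0.001], [0.999, -0.037, 0.0], [0.0, -0.001, -1.0]]
wrist_force: [1.2, 1.3, -9.8]
grip_width: 11.4
```

Emit:
{"api": "arm_command", "payload": {"commands": [0, 0, 0, 0, 0, -0.4, 1, 0, 0, 0.07, 0, 0, -0.4, 1, 0, 0, 0.13, 0, 0, -0.4, 1, 0, 0, 0.13, 0, 0, -0.4, 1, 0, 0, 0.13, 0, 0, 0.02, 1, 0, 0, 0.13, 0, 0, 0.02, 1]}}

```text
t: 8.43
ee_pos: [579.5, 119.3, 272.2]
orientation: [[-0.093, 0.996, -0.001], [0.996, 0.093, -0.0], [0.0, -0.001, -1.0]]
wrist_force: [1.4, 0.4, -9.6]
grip_width: 11.8
```

Emit:
{"api": "arm_command", "payload": {"commands": [0, 0, 0, 0, 0, -0.4, 1, 0, 0, 0.07, 0, 0, -0.4, 1, 0, 0, 0.13, 0, 0, -0.4, 1, 0, 0, 0.13, 0, 0, -0.4, 1, 0, 0, 0.13, 0, 0, 0.02, 1, 0, 0, 0.13, 0, 0, 0.02, 1]}}

```text
t: 8.93
ee_pos: [579.5, 119.4, 272.4]
orientation: [[-0.221, 0.975, -0.001], [0.975, 0.221, -0.0], [0.0, -0.001, -1.0]]
wrist_force: [2.2, 0.1, -9.9]
grip_width: 11.9
```

Emit:
{"api": "arm_command", "payload": {"commands": [0, 0, 0, 0, 0, -0.4, 1, 0, 0, 0.07, 0, 0, -0.4, 1, 0, 0, 0.13, 0, 0, -0.4, 1, 0, 0, 0.13, 0, 0, -0.4, 1, 0, 0, 0.13, 0, 0, 0.02, 1, 0, 0, 0.13, 0, 0, 0.02, 1]}}

```text
t: 9.43
ee_pos: [579.5, 119.5, 274.1]
orientation: [[-0.346, 0.938, 0.001], [0.938, 0.346, 0.0], [0.0, 0.001, -1.0]]
wrist_force: [-1.3, 1.6, -0.5]
grip_width: 11.6
```

Emit:
{"api": "arm_command", "payload": {"commands": [0, 0, 0, 0, 0, -0.4, 1, 0, 0, 0.07, 0, 0, -0.4, 1, 0, 0, 0.13, 0, 0, -0.4, 1, 0, 0, 0.13, 0, 0, -0.4, 1, 0, 0, 0.13, 0, 0, 0.02, 1, 0, 0, 0.13, 0, 0, 0.02, 1]}}

```text
t: 9.93
ee_pos: [579.7, 119.4, 274.1]
orientation: [[-0.464, 0.886, 0.001], [0.886, 0.464, -0.0], [-0.001, 0.001, -1.0]]
wrist_force: [0.6, -0.6, -1.5]
grip_width: 12.2
```

The key came free at 1.33 rad, where the force dropped to about -1 N, and again at 1.46 rad. I'll centre on about 1.40 and draw it up gradually.

Emit:
{"api": "arm_command", "payload": {"commands": [0, 0, 0, 0, 0, -0.4, 1, 0, 0, -0.06, 0, 0, -0.4, 1, 0, 0, -0.06, 0, 0, -0.4, 1, 0, 0, -0.06, 0, 0, 0, 1, 0, 0, -0.06, 0, 0, 0.3, 1, 0, 0, -0.06, 0, 0, 0.5, 1, 0, 0, -0.06, 0, 0, 0.5, 1]}}

```text
t: 10.52
ee_pos: [579.6, 119.4, 279.1]
orientation: [[-0.413, 0.911, 0.001], [0.911, 0.413, -0.0], [-0.001, 0.001, -1.0]]
wrist_force: [0.3, -0.4, -0.4]
grip_width: 11.7
```

Emit:
{"api": "arm_command", "payload": {"commands": [0, 0, 0, 0, 0, 0.3, 1, 0, 0, 0, 0, 0, 0.6, 1, 0, 0, 0, 0, 0, 0.9, 1, 0, 0, 0, 0, 0, 1.2, 1, 0, 0, 0, 0, 0, 1.2, 1]}}

```text
t: 10.93
ee_pos: [579.6, 119.4, 291.1]
orientation: [[-0.413, 0.911, 0.001], [0.911, 0.413, -0.0], [-0.0, 0.001, -1.0]]
wrist_force: [-0.3, -0.5, -0.7]
grip_width: 11.9
```

Emit:
{"api": "arm_command", "payload": {"commands": [0, 0, 0, 0, 0, 1, 1, 0, 0, 0, 0, 0, 2, 1, 0, 0, 0, 0, 0, 3, 1, 0, 0, 0, 0, 0, 4, 1, 0, 0, 0, 0, 0, 5, 1, 0, 0, 0, 0, 0, 6, 1, 0, 0, 0, 0, 0, 6, 1]}}

```text
t: 11.52
ee_pos: [579.6, 119.4, 352.9]
orientation: [[-0.413, 0.911, 0.004], [0.911, 0.413, 0.0], [-0.002, 0.004, -1.0]]
wrist_force: [-0.1, -0.6, -1.5]
grip_width: 12.1
```

Run:
```python
from h import *
s=manip.read_state();print(s['t'],s['ee_pos'],s['orientation'][0],s['wrist_force'],s['qpos'])
snap('wrist','w3');snap('side','s3');snap('top','t3')
im=cv2.imread('pics/s3.png');a=cv2.resize(im[110:270,150:350],(700,560),interpolation=cv2.INTER_CUBIC);cv2.imwrite('pics/s3c.png',a)
```

```text
11.5167 [579.63942467 119.43033515 352.9213878 ] [-0.41260776  0.91090003  0.00399644] [-0.13857827 -0.61323891 -1.47464377] [ 3.33005333e-03  4.92798801e-01  1.26461255e+00 -6.70708033e-06
  1.38018485e+00 -1.99278364e+00]
```

View pics/s3c.png

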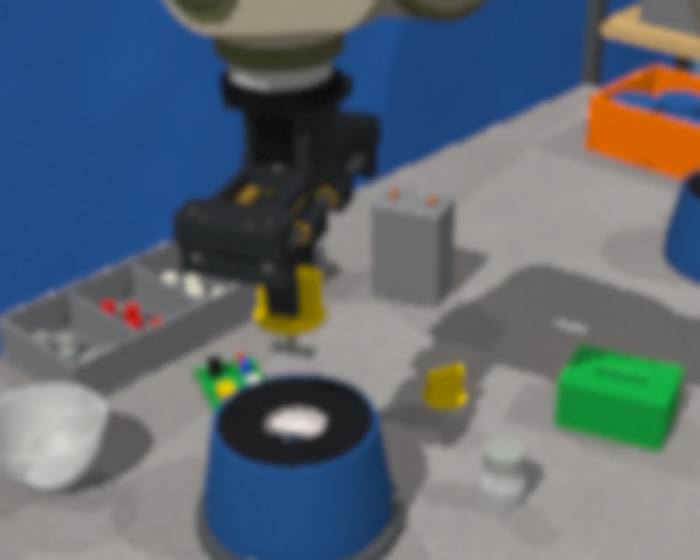

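View pics/w3.png

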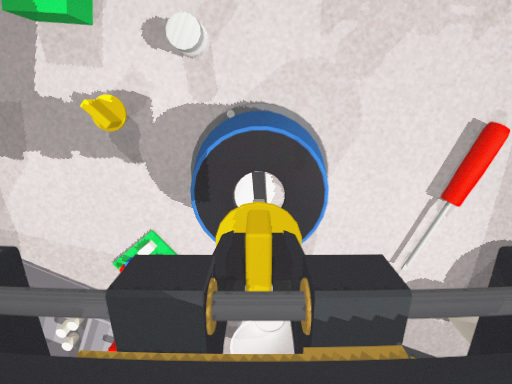

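The key is out and upright: in the side crop the skirt is at (290,315) and the foot at (290,348), above the open hole. Now over to the rest, staying high.

Emit:
{"api": "arm_command", "payload": {"commands": [0, 0, -0.01, -1, -2.5, 0.5, 1, 0, 0, -0.02, -2.2, -5.6, 1, 1, 0, 0, -0.04, -3.4, -8.7, 1, 1, 0, 0, -0.05, -4.6, -11.8, 1, 1, 0, 0, -0.06, -5.8, -14.9, 1, 1, 0, 0, -0.08, -7, -18, 1, 1, 0, 0, -0.09, -8.2, -21, 1, 1, 0, 0, -0.108, -9.2, -23.5, 1, 1]}}

```text
t: 12.33
ee_pos: [486.5, -117.3, 359.8]
orientation: [[-0.311, 0.95, -0.001], [0.95, 0.311, 0.0], [0.001, -0.001, -1.0]]
wrist_force: [1.6, -0.8, -0.7]
grip_width: 11.9
```

Emit:
{"api": "arm_command", "payload": {"commands": [0, 0, 0, -0.7, -1.6, 0, 1, 0, 0, 0, -1.3, -3.2, 0, 1, 0, 0, 0, -1.3, -3.2, 0, 1, 0, 0, 0, -1.3, -3.2, 0, 1, 0, 0, 0, -1.3, -3.2, 0, 1]}}

```text
t: 12.75
ee_pos: [474.7, -147.1, 360.0]
orientation: [[-0.312, 0.95, -0.001], [0.95, 0.312, 0.001], [0.001, -0.0, -1.0]]
wrist_force: [0.9, -0.2, -1.9]
grip_width: 11.7
```

Run:
```python
from h import *
s=manip.read_state();print(s['t'],s['ee_pos'],s['orientation'][0],s['wrist_force'],s['qpos'])
snap('wrist','w4')
```

```text
12.75 [ 474.69320796 -147.09064551  360.01083699] [-3.12087457e-01  9.50053210e-01 -5.64051232e-04] [ 0.85905495 -0.20423874 -1.89290712] [-5.39232982e-01  3.28512184e-01  1.51729855e+00  3.16421627e-04
  1.29662153e+00 -2.42750480e+00]
```

View pics/w4.png

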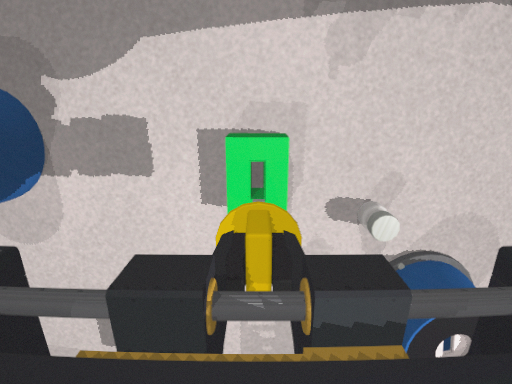

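The slot is at (258,180), in line with the held key, whose bar is at (258,245). I'll measure both with the same camera.

Run:
```python
from h import *
p,X,ok,yel=key('w4');z=X[...,2];hsv=cv2.cvtColor(p,cv2.COLOR_RGB2HSV)
g=(hsv[...,0]>45)&(hsv[...,0]<80)&(hsv[...,1]>150)&ok
top=g&(abs(z-45)<4)
q=X[top][:,:2];print(len(q),np.median(z[top]))
# edges in frame yaw
best=None
r=cv2.minAreaRect(q.astype(np.float32));print(r)
c=np.array([474,-148.])
for a in(17,18,18.2,18.5,19):
    t=np.radians(a);e=np.array([np.cos(t),np.sin(t)]);f=np.array([-e[1],e[0]])
    s=(q-c)@e;w=(q-c)@f
    print(a,s.min(),s.max(),w.min(),w.max(),np.percentile(w,[1,99]),np.percentile(s,[1,99]))
# slot : non-green pixels inside
box=np.zeros_like(g);box[150:212,240:275]=1
m=(box&(~g)&~yel).astype(np.uint8);n,l,st,ce=cv2.connectedComponentsWithStats(m);i=1+np.argmax(st[1:,4]);print(st[i],ce[i])
for v in range(156,204,4):print(v,np.where(l[v]==i)[0][[0,-1]] if (l[v]==i).any() else None, end=' ')
print()
zz=np.load('pics/w4.npz');print(zz['K'])
# key bar
k=yel&ok&(np.hypot(X[...,0]-474,X[...,1]+148)<45)
print(np.histogram(z[k],bins=np.arange(160,240,4)))
h=np.percentile(z[k],99);q3=X[k&(z>h-5)];print(h,len(q3),q3.mean(0),cv2.minAreaRect(q3[:,:2].astype(np.float32)))
```

```text
3658 45.611996996087385
((470.46014404296875, -150.50323486328125), (80.16139221191406, 63.57653045654297), 18.136159896850586)
17 -44.67393543272208 36.56954426938489 -33.25828725904443 30.71475507254929 [-32.41461794  29.59096781] [-43.80243854  29.57431286]
18 -44.2732130327572 36.01405621058644 -33.089075052165185 30.449631011064465 [-32.39954205  29.73285233] [-44.00566074  29.82324697]
18.2 -44.25361137197566 35.901636697410744 -33.05402139691659 30.540108412468353 [-32.33883428  29.74598144] [-44.02403515  29.72463133]
18.5 -44.39285419335277 35.73218763820406 -33.18401327461504 30.675126443333195 [-32.32778419  29.77915342] [-44.02124248  29.61029581]
19 -44.622219131112274 35.44759792139024 -33.41456523296049 30.898285845959684 [-32.36728176  29.80432374] [-43.94103581  29.51972579]
[251 162  13  26 337] [256.98219585 174.46290801]
156 None 160 None 164 [251 263] 168 [251 263] 172 [251 263] 176 [251 263] 180 [251 263] 184 [251 263] 188 None 192 None 196 None 200 None 
[ 2.92992985e+02  2.92992985e+02  2.58256188e+02  1.93536127e+02
 -5.83279723e-02]
(array([   0,    0,    0,    0,    0,    0,   41, 1405,   53,   75,   67,
         84,   82,   99,  110, 1235,  297,    0,    0]), array([160, 164, 168, 172, 176, 180, 184, 188, 192, 196, 200, 204, 208,
       212, 216, 220, 224, 228, 232, 236]))
286.92262055415534 915 [ 456.68781831 -150.66372959  285.3668275 ] ((458.67291259765625, -155.00723266601562), (3.8561747074127197, 79.2574234008789), 18.49710464477539)
```

Run:
```python
from h import *
p,X,ok,yel=key('w4');z=X[...,2]
zz=np.load('pics/w4.npz');fx,fy,cx,cy,k1=zz['K'];T=zz['T']
K=np.array([[fx,0,cx],[0,fy,cy],[0,0,1]]);D=np.array([k1,0,0,0,0.])
def onz(u,v,h):
    a=cv2.undistortPoints(np.array([[[u,v]]],float),K,D)[0,0];d=T[:3,:3]@np.array([*a,1]);o=T[:3,3];return o+d*(h-o[2])/d[2]
t=np.radians(18.1);e=np.array([np.cos(t),np.sin(t)]);f=np.array([-e[1],e[0]]);c=np.array([474,-148.])
for u,v in((250.5,174),(263.5,174),(257,161.5),(256,134),(226,170),(289,170)):
    w=onz(u,v,45)[:2]-c;print(u,v,w@e,w@f)
k=yel&ok&(np.hypot(X[...,0]-474,X[...,1]+148)<45)
for lo,hi in((188,193),(219,229)):
    q=X[k&(z>lo)&(z<hi)];r=cv2.minAreaRect(q[:,:2].astype(np.float32));s=(q[:,:2]-c)@e;w=(q[:,:2]-c)@f
    print(lo,np.median(q[:,2]),r,'s',s.min(),s.max(),'w',w.min(),w.max())
q=np.array([474.7,-147.1])-c;print('tcp',q@e,q@f)
# tilt of bar top
q=X[k&(z>219)&(z<229)];A=np.c_[(q[:,:2]-c)@e,(q[:,:2]-c)@f,np.ones(len(q))];print(np.linalg.lstsq(A,q[:,2],rcond=None)[0])
```

```text
250.5 174 -6.019993148211379 -7.729351944075673
263.5 174 -6.0486608152297 5.725920114578513
257 161.5 -19.142050734666455 -1.0137800607915266
256 134 -46.92116758276357 -2.0367328047482687
226 170 -10.211433897906304 -32.985862756706275
289 170 -10.35043162433789 32.0019957307022
188 189.6072228895977 ((463.0972595214844, -151.66351318359375), (25.387409210205078, 48.26082229614258), 19.32721710205078) s -24.214538198793527 1.7050611069501265 w -23.95558355181488 24.301722519516343
219 223.479246859976 ((467.7529602050781, -149.6693572998047), (30.572101593017578, 11.887886047363281), 18.36842155456543) s -21.727569298904445 8.857180950883436 w -5.647060254238703 6.349710453541799
tcp 0.9449697988070982 0.6379906577235019
[2.94589823e-02 2.64937439e-03 2.23558499e+02]
```

The key needs about 1.4 mm sideways (x +0.4, y -1.3) and a 140 mm descent in total. I'll descend 95 mm first and look.

Emit:
{"api": "arm_command", "payload": {"commands": [0, 0, -0.004, 0.04, -0.13, -2.5, 1, 0, 0, -0.004, 0.04, -0.13, -5, 1, 0, 0, -0.004, 0.04, -0.13, -7.5, 1, 0, 0, -0.004, 0.04, -0.13, -9, 1, 0, 0, -0.004, 0.04, -0.13, -9.5, 1, 0, 0, -0.004, 0.04, -0.13, -9.5, 1, 0, 0, -0.004, 0.04, -0.13, -9.5, 1]}}

```text
t: 13.38
ee_pos: [475.3, -148.6, 266.0]
orientation: [[-0.309, 0.951, 0.001], [0.951, 0.309, -0.0], [-0.001, 0.001, -1.0]]
wrist_force: [1.7, -1.2, -0.8]
grip_width: 11.9
```

Run:
```python
from h import *
s=manip.read_state();print(s['t'],s['ee_pos'],s['orientation'][0],s['wrist_force'])
snap('wrist','w5');snap('side','s5')
a=cv2.imread('pics/s5.png')[150:260,270:390];b=cv2.imread('pics/w5.png')[100:290,160:360]
cv2.imwrite('pics/c5.png',np.hstack([cv2.resize(a,(400,380),interpolation=cv2.INTER_CUBIC),cv2.resize(b,(400,380),interpolation=cv2.INTER_CUBIC)]))
```

```text
13.3833 [ 475.33719978 -148.58239136  265.97877848] [-3.08881634e-01  9.51100208e-01  7.28177074e-04] [ 1.74626703 -1.22258526 -0.82746858]
```

View pics/c5.png

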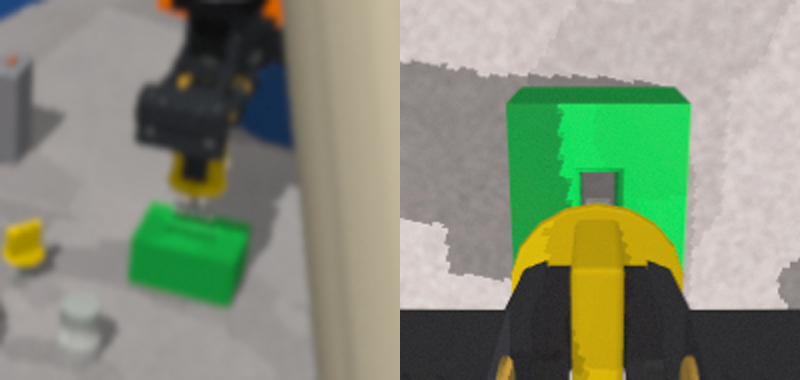

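The slot (column 602), skirt (598) and block (598) line up in the right-hand crop. Now I'll feel the foot in.

Emit:
{"api": "arm_command", "payload": {"commands": [0, 0, 0, 0, 0, -0.7, 1, 0, 0, 0, 0, 0, -1.4, 1, 0, 0, 0, 0, 0, -1.7, 1, 0, 0, 0, 0, 0, -2, 1, 0, 0, 0, 0, 0, -2, 1]}}

```text
t: 13.9
ee_pos: [474.8, -148.9, 244.7]
orientation: [[-0.308, 0.951, -0.001], [0.951, 0.308, 0.001], [0.001, -0.001, -1.0]]
wrist_force: [0.1, -0.8, -1.7]
grip_width: 11.9
```

The foot is in the slot with no resistance. Continuing down.

Emit:
{"api": "arm_command", "payload": {"commands": [0, 0, 0, 0, 0, -0.5, 1, 0, 0, 0, 0, 0, -1, 1, 0, 0, 0, 0, 0, -1.5, 1, 0, 0, 0, 0, 0, -2, 1, 0, 0, 0, 0, 0, -2.2, 1, 0, 0, 0, 0, 0, -2.2, 1, 0, 0, 0, 0, 0, -2.2, 1]}}

```text
t: 14.48
ee_pos: [475.0, -148.9, 223.3]
orientation: [[-0.308, 0.951, -0.0], [0.951, 0.308, 0.0], [0.0, -0.0, -1.0]]
wrist_force: [0.1, 0.7, -1.5]
grip_width: 11.4
```

Emit:
{"api": "arm_command", "payload": {"commands": [0, 0, 0, 0, 0, -0.1, 1, 0, 0, 0, 0, 0, -0.2, 1, 0, 0, 0, 0, 0, -0.3, 1, 0, 0, 0, 0, 0, -0.3, 1]}}

```text
t: 14.82
ee_pos: [474.9, -148.9, 220.2]
orientation: [[-0.308, 0.951, -0.0], [0.951, 0.308, 0.0], [0.0, -0.0, -1.0]]
wrist_force: [0.1, -0.5, -1.3]
grip_width: 11.8
```

Emit:
{"api": "arm_command", "payload": {"commands": [0, 0, 0, 0, 0, -0.05, 1, 0, 0, 0, 0, 0, -0.1, 1, 0, 0, 0, 0, 0, -0.1, 1]}}

```text
t: 15.07
ee_pos: [474.9, -148.9, 220.0]
orientation: [[-0.308, 0.951, 0.001], [0.951, 0.308, -0.0], [-0.001, 0.0, -1.0]]
wrist_force: [-2.3, 1.5, 7.1]
grip_width: 11.7
```

It is seated (+7 N at z 220, as predicted). Releasing and retreating upward.

Emit:
{"api": "arm_command", "payload": {"commands": [0, 0, 0, 0, 0, 0.1, 1, 0, 0, 0, 0, 0, 0.1, 0.7, 0, 0, 0, 0, 0, 0.1, 0.4, 0, 0, 0, 0, 0, 0.1, 0.2, 0, 0, 0, 0, 0, 0.1, 0.2, 0, 0, 0, 0, 0, 0.1, 0.2, 0, 0, 0, 0, 0, 0.1, 0.2, 0, 0, 0, 0, 0, 0.1, 0.2]}}

```text
t: 15.73
ee_pos: [474.9, -148.9, 220.3]
orientation: [[-0.308, 0.951, -0.0], [0.951, 0.308, 0.0], [0.0, -0.0, -1.0]]
wrist_force: [0.2, -0.4, -0.5]
grip_width: 56.1
```

Emit:
{"api": "arm_command", "payload": {"commands": [0, 0, 0, 0, 0, 0, 0.1, 0, 0, 0, 0, 0, 0.5, 0.1, 0, 0, 0, 0, 0, 1.5, 0.1, 0, 0, 0, 0, 0, 4, 0.1, 0, 0, 0, 0, 0, 7, 0.1, 0, 0, 0, 0, 0, 10, 0.1, 0, 0, 0, 0, 0, 13, 0.1, 0, 0, 0, 0, 0, 13, 0.1]}}

```text
t: 16.4
ee_pos: [475.3, -149.0, 355.9]
orientation: [[-0.308, 0.951, 0.008], [0.951, 0.308, -0.005], [-0.008, 0.006, -1.0]]
wrist_force: [0.3, -1.0, 0.7]
grip_width: 79.3
```

Run:
```python
from h import *
s=manip.read_state();print(s['t'],s['ee_pos'],s['orientation'][0],s['wrist_force'])
snap('wrist','w6');snap('side','s6')
a=cv2.imread('pics/s6.png')[150:260,270:390];b=cv2.imread('pics/w6.png')[100:290,160:360]
cv2.imwrite('pics/c6.png',np.hstack([cv2.resize(a,(400,380),interpolation=cv2.INTER_CUBIC),cv2.resize(b,(400,380),interpolation=cv2.INTER_CUBIC)]))
p,X,ok,yel=key('w6');z=X[...,2];hsv=cv2.cvtColor(p,cv2.COLOR_RGB2HSV)
g=(hsv[...,0]>45)&(hsv[...,0]<80)&(hsv[...,1]>150)&ok&(abs(z-45)<4)
near=np.hypot(X[...,0]-474,X[...,1]+148)<60
print('rest',np.median(z[g&near]),cv2.minAreaRect(X[g&near][:,:2].astype(np.float32)))
k=yel&ok&near
for lo,hi in((46,54),(79,88)):
    q=X[k&(z>lo)&(z<hi)];A=np.c_[q[:,:2]-q[:,:2].mean(0),np.ones(len(q))]
    print(lo,len(q),np.median(q[:,2]),cv2.minAreaRect(q[:,:2].astype(np.float32)),np.linalg.lstsq(A,q[:,2],rcond=None)[0][:2])
```

```text
16.4 [ 475.26375607 -148.99173863  355.93633385] [-0.30833173  0.95124096  0.00849562] [ 0.31239306 -1.02274783  0.65784215]
rest 45.62751489322227 ((474.5923767089844, -149.03758239746094), (89.49876403808594, 63.07998275756836), 17.89949607849121)
46 1254 49.60317155918668 ((473.95599365234375, -149.691162109375), (47.55796813964844, 48.930870056152344), 21.897497177124023) [ 0.00255759 -0.00113674]
79 599 83.48855765050706 ((474.1214294433594, -149.37551879882812), (42.8294677734375, 11.111804008483887), 17.89661979675293) [ 0.01435795 -0.01608041]
```

View pics/c6.png

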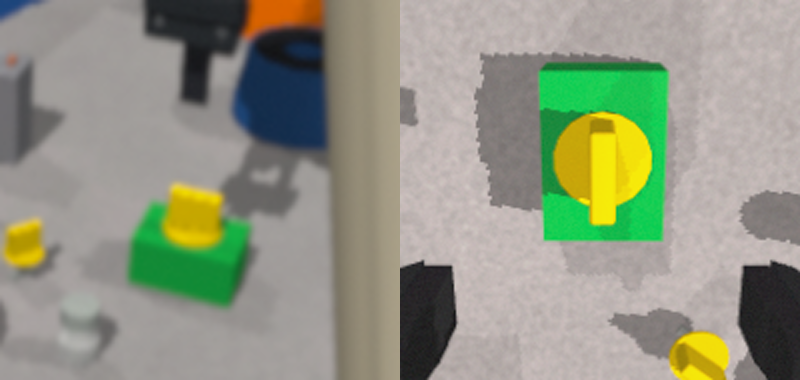

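The key stands seated in the rest: it is 0.6 mm off the rest's axis, its skirt top is 4.0 mm above the block, it is level, and the yaw difference is 0°. The arm is clear, so I'm handing in.

```bash
python3 -c "
from cell import manip
print(manip.sign_off())"
```

```text
the job is handed in; nothing more can be done
None
```

The yellow key is parked in the green rest and let go, and the job is handed in at about 16.5 s of the 64 s allowed.

- **Removal:** I gripped the larger yellow key on the lantern and turned it anticlockwise, pulling up lightly at each step. It was blocked at every angle tested up to 1.20 rad and free at both 1.33 and 1.46 rad. I drew it straight out at about 1.40 rad.
- **Parking:** The foot went into the slot without resistance, and a 7 N contact showed the skirt had reached the block.
- **Last checks (wrist camera):**
  - The handle was about 0.6 mm from the rest's axis and in line with the slot.
  - The skirt was down on the block: its top measured 4.0 mm above the block's top, equal to its thickness.
  - The key was upright to within about 0.02 rad.
  - The gripper was open and about 135 mm above its release height.
- **Disagreements:** The top and wrist cameras differed by about 3 mm on the lantern's position, so I used a value in between. The key slipped 1–2 mm in the grip during the blocked pulls, which I corrected by measuring again before parking.
- **Bystanders:** The arm passed well above them and felt no contact. I did not measure their positions again at the end.

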